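Find the loose bolt of the guide base and hold its locking plate open

ROBOT

A 6-joint arm with a two-finger parallel gripper is mounted at the origin on a cart in front of the work surface, level with it; the furniture and walls round the work are solid. World frame = base frame: x ahead of the robot, y to its left, z up, the work surface at z = 0. Lengths are in m, angles in rad, forces in N, time in s.
With the tool pointing down it reaches from about 0.35 to 0.925 m from the base axis. Payload 6.4 kg.
Tool frame: the origin (TCP) lies midway between the tips of the shut fingers; the grasp point (between the pads) lies 19 mm behind it (r.pinch_z is the distance from the TCP to the grasp point, in m); x points along the fingers, z is the direction in which the jaws open and shut, and the axes are right-handed (so a half turn about x gives the same grasp; the last joint's range is limited). The gripper opens to 85 mm and grips with 20 to 120 N. Pads are 22 mm wide; open, the fingers measure 114 mm over their backs; the gripper's body (76 mm by 85 mm) begins 54 mm behind the grasp point. The pads swing forward as they close: fully open they stand 13 mm farther back than shut.
Start: joints at [1.023, 0.245, 1.558, -0, 1.339, -0.174], TCP at [0.237, 0.605, 0.194] pointing down, gripper open.
Joint ranges: [-3.13, 3.13], [-1.02, 2.26], [0.13, 2.54], [-0.95, 4.09], [0.21, 2.88], [-2.74, 2.74]. Speed limits (rad/s): [2.57, 2.57, 3.14, 3.14, 3.14, 3.14].

INTERFACE

Orientations are given as a rotation vector (axis times angle).
In Python, from station import r gives the robot as it stands. The module is installed in compiled form; this text tells all that it offers.
- The arm moves only by the tool apply_moves, never from a script. Its argument "series" is a list that holds one entry, the list of rows, each a list of 7 numbers: the opening, from 0 (shut) to 1 (fully open), then the shift along the tool's x, y, z in cm, then the turn, a rotation vector about the tool's x, y, z in degrees. In form: [[[claw, x, y, z, rx, ry, rz], ...]]. A call has 1 to 12 rows; each row is the pose to reach, as a shift and turn from the pose commanded when the call began, along the tool's axes at that moment; what a row does not reach only later rows make up. A row lasts 1/10 s, in which the tool goes at most 50 mm and 8.59 degrees, less where a joint would pass 70% of its speed; a pose out of reach is approached as far as the arm can. A call with a gripper value outside its range is refused whole. The fingers move at their own pace and stop on an object; the grip force is fixed at half the most. Time passes only in rows, so rows that repeat a pose let the fingers close. It gives the time, the measured TCP pose, the force and the opening at its end, in the units of the state.
- r.sense(): the state, without advancing time (a new reading comes with each control period).
- r.get_image(name): name is "side" or "top"; returns the picture (400x640x3 uint8, blue, green, red); there is no depth.
- r.camera_model(name): a dict with "intrinsics" (3x3 intrinsics, pixels), "rvec" (rotation vector, rad) and "tvec" (3), from world to camera coordinates, as OpenCV has them. Camera axes: x right, y down, z forward; pixel columns grow to the right and rows downward; lengths in m; the calibration is good to about 2 mm. A picture is of the moment at which its call begins. camera_model takes no time and is no camera call.
- r.finish_job(): hands the job in, once; it reports no verdict.
The state is a dict: "time_s": time; "qpos": joint angles; "joint_velocities": joint speeds; "joint_torque": joint torques, N m; "ee_pos": TCP position; "ee_rot": TCP orientation; "wrist_force": force on the tool from outside, world axes, zero at the start; "wrist_torque": the same for the moment, N m; "opening": finger opening in m.
Only numpy, scipy, OpenCV 4.12 (cv2) and the standard library are available. Lean on these libraries where they do the work, as an engineer would, in place of code of your own. Each camera call takes 0.05 s, during which the arm holds its last target.

TASK

One of the three bolts on the bottle guide base has come loose: tap the bolt heads down gently, one after another, until you have pressed the one that sinks. Then lift that bolt's hinged locking plate to about 60 degrees (it has a tab at its front for the fingers) and finish while still holding it open, so that a fitter can get at the bolt. Leave the other locking plates shut, and leave the bottle, gauge and spanner beside the base where they are.

Things in the scene. Friction and masses are not known exactly. Their poses are not given: they have to be found in the camera images.
- bolt_left: hex head of the left bolt (left = +y end of the base), plain steel, 23 mm across, standing 14 mm proud of its locking plate through a 30 mm square window; origin at the centre of its top face, 59 mm above the table; z up
- drop_left (a joint): how far the left bolt has sunk, m: 0 at the start; a tight bolt gives less than 1.5 mm, the loose one slides down up to 6 mm against about 2.5 N of friction and stays down. Which of the three is loose differs from run to run and cannot be seen
- angle_left (a joint): angle of the left locking plate, rad: 0 lying shut round the bolt head, grows as its front is lifted, stop at 1.45; the plate weighs 0.13 kg and falls shut by itself when let go
- tab_left (a point): grip tab at the front end of the left locking plate, a bar 30 mm long (its x), 12 mm wide (its y), 14 mm high (its z), moving with the plate; origin at its centre, 46 mm above the table when shut, with 38 mm free height under the tab down to the base plate; its x axis points along the plate to the hinge, y along the hinge. A narrow 12 mm neck joins it to the 46 mm wide plate, whose shoulder lies 32 mm from this point towards the hinge
- plate_left: hinged locking plate of the left bolt, flat steel 46 mm wide and 58 mm long with the tab on a neck in front; origin at the centre of its hinge, 43 mm above the table, x pointing away from the tab, y along the hinge; turns with the plate; the tab's centre is 90 mm from it towards the robot and 3 mm above it when shut; the bolt's axis is 30 mm in front of it
- bolt_middle: hex head of the middle bolt (left = +y end of the base), plain steel, 23 mm across, standing 14 mm proud of its locking plate through a 30 mm square window; origin at the centre of its top face, 59 mm above the table; z up
- drop_middle (a joint): how far the middle bolt has sunk, m: 0 at the start; a tight bolt gives less than 1.5 mm, the loose one slides down up to 6 mm against about 2.5 N of friction and stays down. Which of the three is loose differs from run to run and cannot be seen
- angle_middle (a joint): angle of the middle locking plate, rad: 0 lying shut round the bolt head, grows as its front is lifted, stop at 1.45; the plate weighs 0.13 kg and falls shut by itself when let go
- tab_middle (a point): grip tab at the front end of the middle locking plate, a bar 30 mm long (its x), 12 mm wide (its y), 14 mm high (its z), moving with the plate; origin at its centre, 46 mm above the table when shut, with 38 mm free height under the tab down to the base plate; its x axis points along the plate to the hinge, y along the hinge. A narrow 12 mm neck joins it to the 46 mm wide plate, whose shoulder lies 32 mm from this point towards the hinge
- plate_middle: hinged locking plate of the middle bolt, flat steel 46 mm wide and 58 mm long with the tab on a neck in front; origin at the centre of its hinge, 43 mm above the table, x pointing away from the tab, y along the hinge; turns with the plate; the tab's centre is 90 mm from it towards the robot and 3 mm above it when shut; the bolt's axis is 30 mm in front of it
- bolt_right: hex head of the right bolt (left = +y end of the base), plain steel, 23 mm across, standing 14 mm proud of its locking plate through a 30 mm square window; origin at the centre of its top face, 59 mm above the table; z up
- drop_right (a joint): how far the right bolt has sunk, m: 0 at the start; a tight bolt gives less than 1.5 mm, the loose one slides down up to 6 mm against about 2.5 N of friction and stays down. Which of the three is loose differs from run to run and cannot be seen
- angle_right (a joint): angle of the right locking plate, rad: 0 lying shut round the bolt head, grows as its front is lifted, stop at 1.45; the plate weighs 0.13 kg and falls shut by itself when let go
- tab_right (a point): grip tab at the front end of the right locking plate, a bar 30 mm long (its x), 12 mm wide (its y), 14 mm high (its z), moving with the plate; origin at its centre, 46 mm above the table when shut, with 38 mm free height under the tab down to the base plate; its x axis points along the plate to the hinge, y along the hinge. A narrow 12 mm neck joins it to the 46 mm wide plate, whose shoulder lies 32 mm from this point towards the hinge
- plate_right: hinged locking plate of the right bolt, flat steel 46 mm wide and 58 mm long with the tab on a neck in front; origin at the centre of its hinge, 43 mm above the table, x pointing away from the tab, y along the hinge; turns with the plate; the tab's centre is 90 mm from it towards the robot and 3 mm above it when shut; the bolt's axis is 30 mm in front of it
- bed: bottle guide base, an aluminium plate 170 x 330 x 8 mm fixed to the table, with three grey 60 x 48 mm bolt blocks, 40 mm high, in a row 110 mm apart along its y and a white guide rail (top 41 mm above the table) along its far edge; origin under its centre, x away from the robot
- bottle_mid (a point): bystander: standing soap bottle 50 x 87 x 202 mm beside the base; point half-way up
- gauge_mid (a point): bystander: steel gauge block with a knob, 30 x 60 x 42 mm; point at half height
- wrench_mid (a point): bystander: spanner 29 x 154 x 8 mm lying in front of the base; point at its centre

How it is judged:
By the outcome, as a careful person would: the job done as asked, in the order asked, and still so for the second after the job is handed in, while the arm keeps its last pose, push and grip.
It also fails if it takes over 45 s, if anything falls off the work surface, if the arm or the gripper's body presses on something with over 40 N, if the wrist force passes 120 N, or if a joint passes its speed limit or range.

## Working session

There is one attempt and no reset: what is moved stays moved. The work goes in short steps, Python scripts to look and compute and a tool call to move; the robot and the scene stay as the last step left them, time stands still between calls to the robot, and variables do not carry over. Pictures are saved under pics/ and viewed, and the job is handed in when it is done.

Besides the shell and the picture viewer there is one more tool, called after "Request:" as name(argument=value, ...), one argument or row to a line, values as JSON. apply_moves: Moves the arm, as the interface text tells. Its arguments: {"type":"object","properties":{"series":{"type":"array","items":{"type":"array","items":{"type":"array","items":{"type":"number"}}}}},"required":["series"]}

```bash
mkdir -p pics; python3 - <<'E'
from station import r
import cv2,numpy as np
s=r.sense()
for k,v in s.items(): print(k,np.round(v,4))
print(r.pinch_z)
for n in("top","side"):
    cv2.imwrite(f"pics/{n}0.png",r.get_image(n)); m=r.camera_model(n)
    R=cv2.Rodrigues(np.array(m["rvec"]))[0]; print(n,m["intrinsics"],R.round(3),(-R.T@np.array(m["tvec"])).round(3))
E
```

```text
time_s 0.0
qpos [ 1.0229  0.2458  1.559  -0.      1.3387 -0.1741]
joint_velocities [-0.0007 -0.0005  0.0005 -0.      0.0015 -0.0024]
joint_torque [-6.00000e-04 -4.29506e+01 -3.26128e+01 -3.00000e-04  5.50000e-03
 -0.00000e+00]
ee_pos [0.237  0.6046 0.1927]
ee_rot [-0.9305  1.365   0.9292]
wrist_force [ 0.5303  0.2154 -0.2812]
wrist_torque [ 0.0343 -0.0326  0.0093]
opening 0.0854
0.0187
top [[460.4604747    0.         313.7724359 ]
 [  0.         460.4604747  203.45401532]
 [  0.           0.           1.        ]] [[-0.017 -1.    -0.003]
 [-0.986  0.017 -0.165]
 [ 0.165  0.    -0.986]] [ 0.368 -0.031  1.087]
side [[361.53579979   0.         315.78493585]
 [  0.         361.53579979 201.16061466]
 [  0.           0.           1.        ]] [[ 0.804 -0.594 -0.004]
 [-0.356 -0.477 -0.803]
 [ 0.476  0.647 -0.595]] [ 0.113 -0.604  0.613]
```

View pics/top0.png

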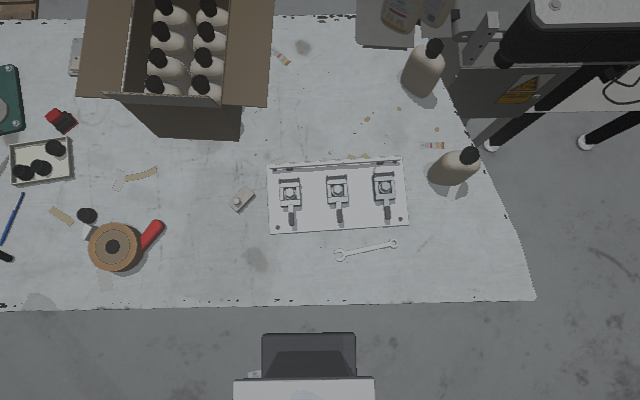

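View pics/side0.png

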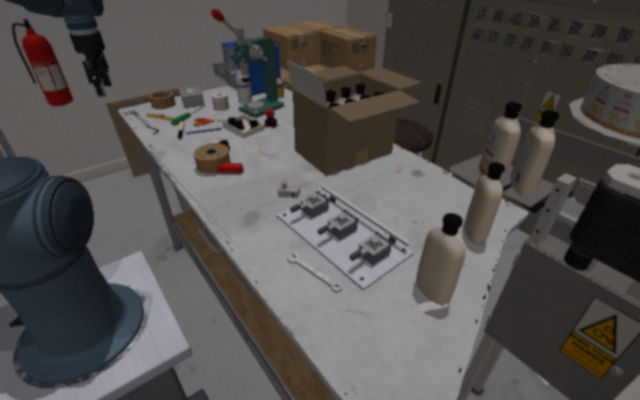

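```bash
python3 - <<'E'
import cv2
a=cv2.imread("pics/top0.png")[145:270,225:425]; cv2.imwrite("pics/topz.png",cv2.resize(a,None,fx=4,fy=4,interpolation=cv2.INTER_CUBIC))
a=cv2.imread("pics/side0.png")[170:300,270:420]; cv2.imwrite("pics/sidez.png",cv2.resize(a,None,fx=4.5,fy=4.5,interpolation=cv2.INTER_CUBIC))
E
```

```text
(no output)
```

View pics/topz.png

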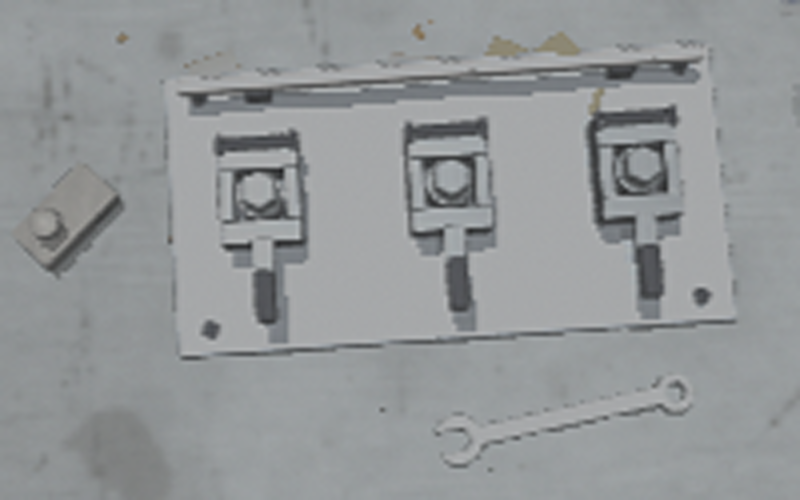

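View pics/sidez.png

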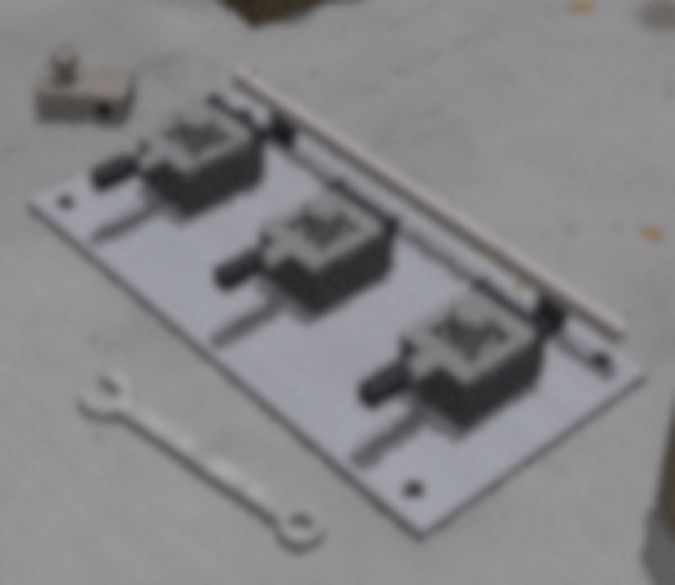

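```bash
cat > h.py <<'E'
from station import r
import cv2,numpy as np
def proj(n,P):
    m=r.camera_model(n)
    return cv2.projectPoints(np.array(P,float),np.array(m["rvec"]),np.array(m["tvec"]),np.array(m["intrinsics"]),None)[0][:,0]
def back(n,uv,z):
    m=r.camera_model(n);R=cv2.Rodrigues(np.array(m["rvec"]))[0];t=np.array(m["tvec"]).ravel()
    d=R.T@np.linalg.inv(np.array(m["intrinsics"]))@np.array([*uv,1.]);c=-R.T@t
    return c+d*(z-c[2])/d[2]
E
cat > fit.py <<'E'
from h import *
from scipy.optimize import least_squares
T=lambda u,v:(225+(u+.5)/4-.5,145+(v+.5)/4-.5)
S=lambda u,v:(270+(u+.5)/4.5-.5,170+(v+.5)/4.5-.5)
top=[T(*p) for p in[(260,192),(452,181),(640,168),(265,296),(459,284),(649,271),(181,356),(736,321)]]
sid=[S(*p) for p in[(120,169),(240,269),(385,385),(33,207),(422,538),(645,378)]]
for q,z in zip(top,[.059]*3+[.053]*3+[.008]*2): print(back("top",q,z).round(4))
for q,z in zip(sid,[.046]*3+[.008]*3): print("s",back("side",q,z).round(4))
def pts(p):
    x,y,a,xb=p;c,s=np.cos(a),np.sin(a)
    W=lambda X,Y,Z:(x+c*X-s*Y,y+s*X+c*Y,Z)
    t=[W(xb,k,.059) for k in(.11,0,-.11)]+[W(xb-.06,k,.053) for k in(.11,0,-.11)]+[W(-.085,.165,.008),W(-.085,-.165,.008)]
    d=[W(xb-.06,k,.046) for k in(.11,0,-.11)]+[W(-.085,.165,.008),W(-.085,-.165,.008),W(.085,-.165,.008)]
    return t,d
def f(p):
    t,d=pts(p)
    return np.r_[(proj("top",t)-top).ravel(),.5*(proj("side",d)-sid).ravel()]
s=least_squares(f,[.6,-.07,0,0]);print(s.x,np.degrees(s.x[2]));print(s.fun.reshape(-1,2).round(2))
t,d=pts(s.x);print(np.round(t,4)[:6])
E
python3 fit.py
```

```text
[0.566  0.0244 0.059 ]
[ 0.5704 -0.0848  0.059 ]
[ 0.5761 -0.192   0.059 ]
[0.5071 0.0224 0.053 ]
[ 0.5121 -0.0876  0.053 ]
[ 0.5177 -0.1955  0.053 ]
[0.4785 0.0744 0.008 ]
[ 0.4936 -0.2526  0.008 ]
s [0.5104 0.0216 0.046 ]
s [ 0.5126 -0.0886  0.046 ]
s [ 0.5171 -0.199   0.046 ]
s [0.475  0.0637 0.008 ]
s [ 0.4914 -0.2577  0.008 ]
s [ 0.6562 -0.2489  0.008 ]
[ 0.57045571 -0.08480949  0.04623577  0.00131467] 2.6491147368039805
[[-0.31 -0.3 ]
 [-0.05 -0.57]
 [ 1.15 -0.34]
 [ 0.02  0.17]
 [-0.03  0.12]
 [ 0.85  0.32]
 [-0.72  0.25]
 [ 0.4   0.16]
 [-0.67  0.18]
 [-0.28 -0.05]
 [-0.27 -0.18]
 [-0.75 -1.36]
 [-0.35 -0.82]
 [ 0.45 -0.99]]
[[ 0.5667  0.0251  0.059 ]
 [ 0.5718 -0.0847  0.059 ]
 [ 0.5769 -0.1946  0.059 ]
 [ 0.5067  0.0224  0.053 ]
 [ 0.5118 -0.0875  0.053 ]
 [ 0.5169 -0.1974  0.053 ]]
```

```bash
cat >> h.py <<'E'
from scipy.spatial.transform import Rotation as Ro
a=np.radians(2.65)
BX=np.array([np.cos(a),np.sin(a),0]);BY=np.array([-np.sin(a),np.cos(a),0]);BZ=np.array([0,0,1.])
BOLT=dict(left=[.5667,.0251],middle=[.5718,-.0847],right=[.5769,-.1946])
def ori(el,sgn=1):  # tool x points el deg below horizontal in bed x-z plane; tool z = sgn*bed y
    e=np.radians(el);x=np.cos(e)*BX-np.sin(e)*BZ;z=sgn*BY;y=np.cross(z,x)
    return Ro.from_matrix(np.c_[x,y,z])
def rel(p,R,p0=None,R0=None):
    s=r.sense()
    p0=np.array(s["ee_pos"]) if p0 is None else p0
    R0=Ro.from_rotvec(s["ee_rot"]) if R0 is None else R0
    return (R0.inv().apply(np.array(p)-p0)*100).round(2),np.degrees((R0.inv()*R).as_rotvec()).round(2)
E
python3 - <<'E'
from h import *
s=r.sense();print(Ro.from_rotvec(s["ee_rot"]).as_matrix().round(3))
for sg in(1,-1):print(rel([*BOLT["left"],.09],ori(90,sg)))
E
```

```text
[[-0.001 -0.931  0.365]
 [-0.002  0.365  0.931]
 [-1.     0.    -0.002]]
(array([ 10.34, -51.85, -41.89]), array([-24.07,  -0.1 ,  -0.04]))
(array([ 10.34, -51.85, -41.89]), array([ 1.5593e+02, -5.0000e-02,  1.3000e-01]))
```

Request:
apply_moves(
  series=[
    [[0,2,-51.85,-41.89,-24.07,0,0],[0,2,-51.85,-41.89,-24.07,0,0],[0,2,-51.85,-41.89,-24.07,0,0],[0,2,-51.85,-41.89,-24.07,0,0],[0,2,-51.85,-41.89,-24.07,0,0],[0,2,-51.85,-41.89,-24.07,0,0],[0,2,-51.85,-41.89,-24.07,0,0],[0,2,-51.85,-41.89,-24.07,0,0],[0,2,-51.85,-41.89,-24.07,0,0],[0,2,-51.85,-41.89,-24.07,0,0],[0,2,-51.85,-41.89,-24.07,0,0],[0,2,-51.85,-41.89,-24.07,0,0]],
  ],
)

```text
time_s: 1.3
ee_pos: [0.5335, 0.0836, 0.1755]
ee_rot: [-1.243, 1.187, 1.243]
wrist_force: [1.2, 0.2, -0.4]
opening: -0.0003
```

```bash
python3 - <<'E'
from h import *
print(rel([*BOLT["left"],.075],ori(90)))
E
```

```text
(array([10.05, -3.06, -6.  ]), array([-0.02,  0.01, -0.02]))
```

Request:
apply_moves(
  series=[
    [[0,5,-3.06,-6,0,0,0],[0,5,-3.06,-6,0,0,0],[0,9,-3.06,-6,0,0,0],[0,9,-3.06,-6,0,0,0],[0,9,-3.06,-6,0,0,0]],
  ],
)

```text
time_s: 1.8
ee_pos: [0.5655, 0.0274, 0.0854]
ee_rot: [-1.242, 1.188, 1.245]
wrist_force: [-0.0, 0.3, 0.8]
opening: 0.0001
```

```bash
python3 - <<'E'
from h import *
s=r.sense()
print(s["ee_pos"],s["wrist_force"],rel([*BOLT["left"],.065],ori(90)))
i=r.get_image("top");cv2.imwrite("pics/t1.png",cv2.resize(i[120:270,200:425],None,fx=3.5,fy=3.5))
i=r.get_image("side");cv2.imwrite("pics/s1.png",cv2.resize(i[140:300,250:440],None,fx=3.5,fy=3.5))
E
```

```text
[0.56554886 0.02739614 0.085394  ] [-0.0043582   0.26459573  0.80749116] (array([ 2.04, -0.11, -0.24]), array([ 0.01,  0.03, -0.13]))
```

View pics/t1.png

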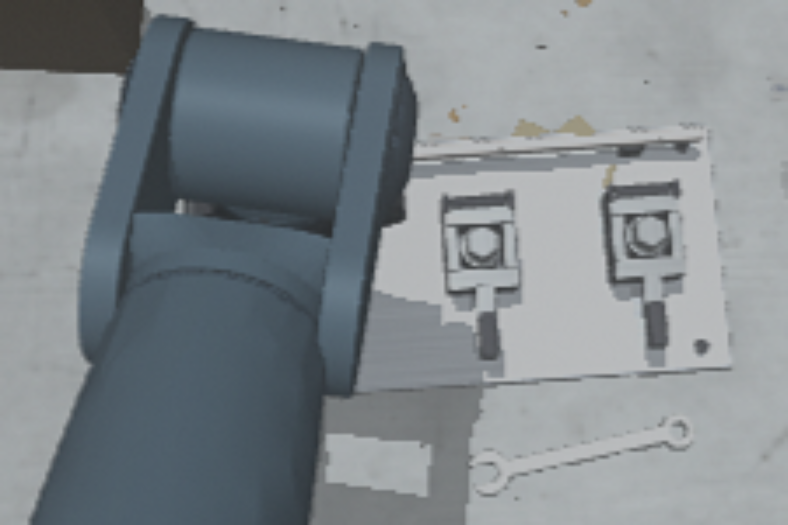

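View pics/s1.png

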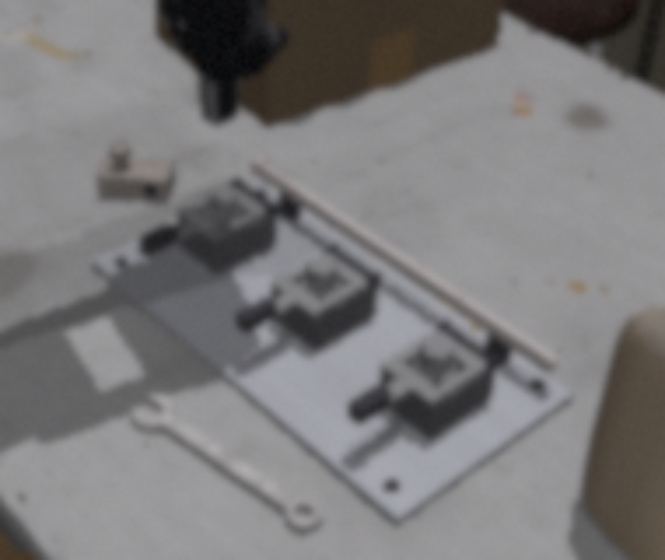

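```bash
python3 - <<'E'
from h import *
s=r.sense()
print(s["time_s"],s["ee_pos"],s["wrist_force"],s["qpos"]);print(proj("side",[s["ee_pos"],[*BOLT["left"],.059]]))
i=r.get_image("side");cv2.imwrite("pics/s2.png",cv2.resize(i[140:300,250:440],None,fx=3.5,fy=3.5))
E
```

```text
1.9 [0.56751923 0.02750903 0.08792007] [ 0.4498117  -0.06651645  0.36473814] [-1.51073524e-01  1.74422039e-01  1.84698183e+00  2.69647857e-05
  1.11720457e+00 -1.76916521e+00]
[[312.69886609 185.19664991]
 [313.08275797 194.81795049]]
```

View pics/s2.png

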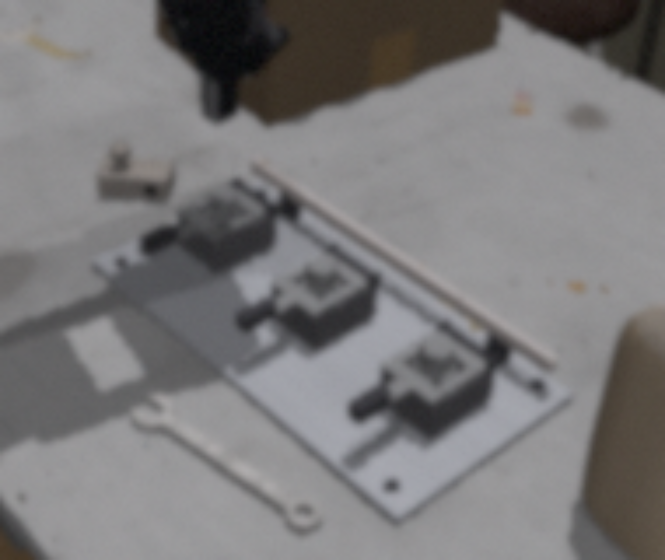

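```bash
python3 - <<'E'
from h import *
i=r.get_image("side");c=i[130:215,280:350]
c=cv2.convertScaleAbs(c,alpha=1.8,beta=-30)
cv2.imwrite("pics/s3.png",cv2.resize(c,None,fx=7,fy=7,interpolation=cv2.INTER_NEAREST))
E
```

```text
(no output)
```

View pics/s3.png

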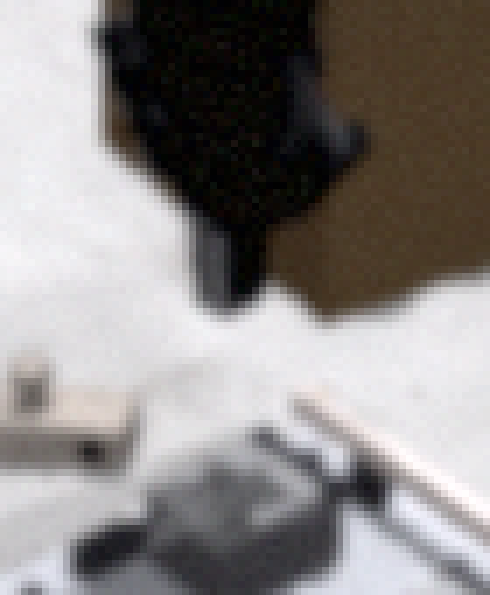

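```bash
python3 - <<'E'
from h import *
print(proj("side",[[.237,.605,.194]]),proj("top",[[.237,.605,.194]]))
i=cv2.imread("pics/side0.png")[40:130,50:150]
cv2.imwrite("pics/s4.png",cv2.resize(cv2.convertScaleAbs(i,alpha=2),None,fx=6,fy=6,interpolation=cv2.INTER_NEAREST))
E
```

```text
[[111.15404895 106.93454839]] [[-23.86600203 357.40923096]]
```

View pics/s4.png

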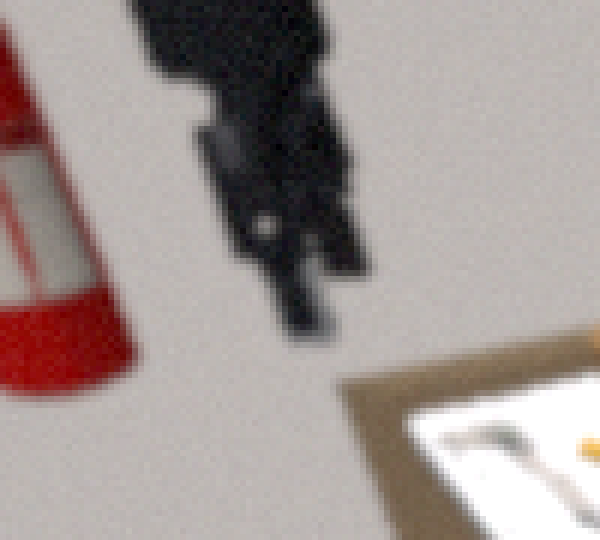

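Request:
apply_moves(
  series=[
    [[0,0.8,-0.05,-0.24,0,0,0],[0,1.4,-0.05,-0.24,0,0,0],[0,1.9,-0.05,-0.24,0,0,0],[0,2.2,-0.05,-0.24,0,0,0],[0,2.2,-0.05,-0.24,0,0,0],[0,2.2,-0.05,-0.24,0,0,0]],
  ],
)

```text
time_s: 2.6
ee_pos: [0.567, 0.0247, 0.0638]
ee_rot: [-1.243, 1.187, 1.243]
wrist_force: [-0.5, 0.3, 0.3]
opening: -0.0001
```

Request:
apply_moves(
  series=[
    [[0,0.1,0,0,0,0,0],[0,0.2,0,0,0,0,0],[0,0.3,0,0,0,0,0],[0,0.4,0,0,0,0,0],[0,0.5,0,0,0,0,0]],
  ],
)

```text
time_s: 3.1
ee_pos: [0.567, 0.0247, 0.0588]
ee_rot: [-1.243, 1.187, 1.243]
wrist_force: [-0.2, 0.4, 0.3]
opening: 0.0
```

Request:
apply_moves(
  series=[
    [[0,0.05,0,0,0,0,0],[0,0.1,0,0,0,0,0],[0,0.15,0,0,0,0,0]],
  ],
)

```text
time_s: 3.4
ee_pos: [0.5671, 0.0247, 0.0574]
ee_rot: [-1.243, 1.187, 1.243]
wrist_force: [0.9, -0.1, -0.9]
opening: -0.0001
```

```bash
python3 - <<'E'
from h import *
s=r.sense();print(s["ee_pos"],s["wrist_force"])
i=r.get_image("side");c=i[130:215,280:350]
c=cv2.convertScaleAbs(c,alpha=1.8,beta=-30)
cv2.imwrite("pics/s5.png",cv2.resize(c,None,fx=7,fy=7,interpolation=cv2.INTER_NEAREST))
E
```

```text
[0.56706713 0.02469101 0.05735219] [ 0.87082978 -0.05691842 -0.90209586]
```

View pics/s5.png

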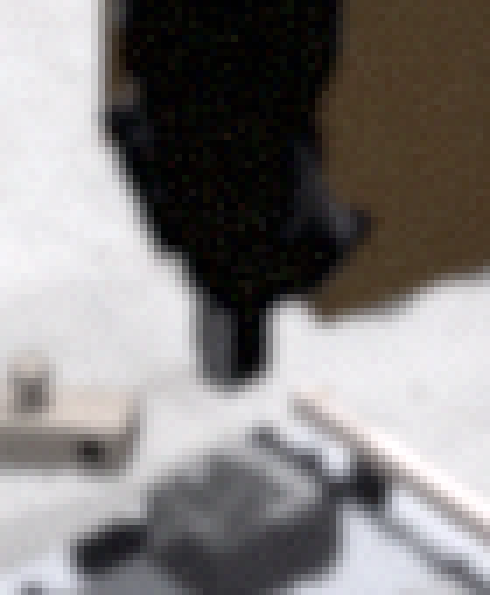

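Request:
apply_moves(
  series=[
    [[0,0.1,0,0,0,0,0],[0,0.2,0,0,0,0,0],[0,0.3,0,0,0,0,0],[0,0.4,0,0,0,0,0]],
  ],
)

```text
time_s: 3.85
ee_pos: [0.567, 0.0247, 0.0532]
ee_rot: [-1.243, 1.187, 1.243]
wrist_force: [-0.9, 0.3, -0.5]
opening: -0.0001
```

Request:
apply_moves(
  series=[
    [[0,0.15,0,0,0,0,0],[0,0.3,0,0,0,0,0],[0,0.45,0,0,0,0,0],[0,0.6,0,0,0,0,0],[0,0.75,0,0,0,0,0],[0,0.9,0,0,0,0,0],[0,1.0,0,0,0,0,0]],
  ],
)

```text
time_s: 4.55
ee_pos: [0.567, 0.0247, 0.0432]
ee_rot: [-1.243, 1.187, 1.243]
wrist_force: [-0.0, 0.0, 0.1]
opening: -0.0001
```

```bash
python3 - <<'E'
from h import *
s=r.sense();print(s["ee_pos"],s["wrist_force"])
i=r.get_image("side");c=i[130:215,280:350]
c=cv2.convertScaleAbs(c,alpha=1.8,beta=-30)
cv2.imwrite("pics/s6.png",cv2.resize(c,None,fx=7,fy=7,interpolation=cv2.INTER_NEAREST))
E
```

```text
[0.56697394 0.02472958 0.0431832 ] [-0.0265608   0.00467     0.05419509]
```

View pics/s6.png

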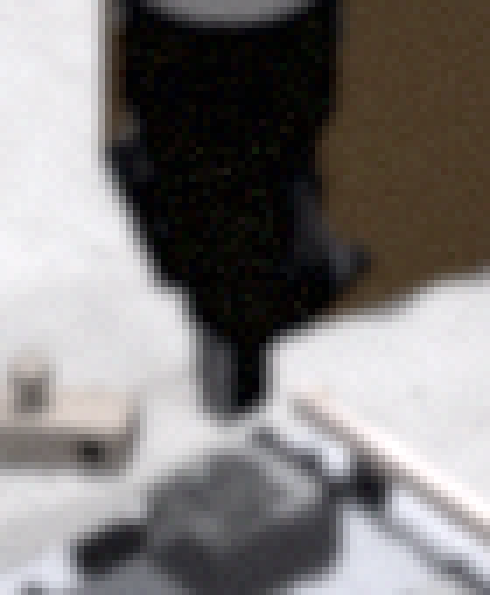

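Request:
apply_moves(
  series=[
    [[0,0.15,0,0,0,0,0],[0,0.3,0,0,0,0,0],[0,0.45,0,0,0,0,0],[0,0.6,0,0,0,0,0],[0,0.75,0,0,0,0,0],[0,0.85,0,0,0,0,0]],
  ],
)

```text
time_s: 5.2
ee_pos: [0.567, 0.0247, 0.0347]
ee_rot: [-1.243, 1.187, 1.243]
wrist_force: [-0.8, -0.2, -0.0]
opening: 0.0001
```

```bash
python3 - <<'E'
from h import *
s=r.sense();print(s["ee_pos"],s["wrist_force"])
i=r.get_image("side");c=i[130:215,280:350]
c=cv2.convertScaleAbs(c,alpha=1.8,beta=-30)
cv2.imwrite("pics/s7.png",cv2.resize(c,None,fx=7,fy=7,interpolation=cv2.INTER_NEAREST))
i=r.get_image("top");cv2.imwrite("pics/t7.png",cv2.resize(i[120:270,200:425],None,fx=3.5,fy=3.5))
E
```

```text
[0.56696592 0.0247061  0.03468038] [-0.791161   -0.20474085 -0.02941652]
```

View pics/s7.png

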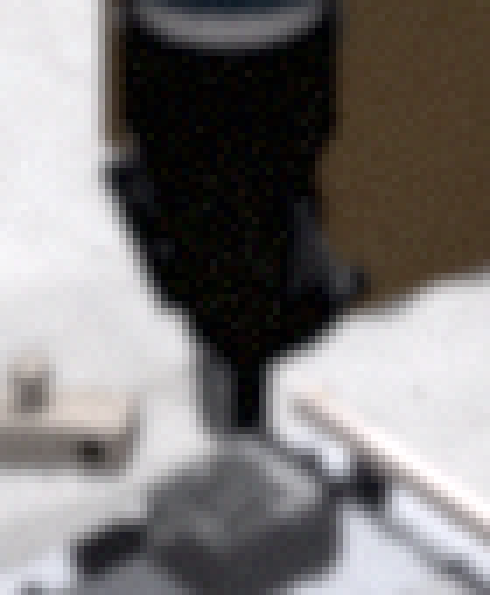

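View pics/t7.png

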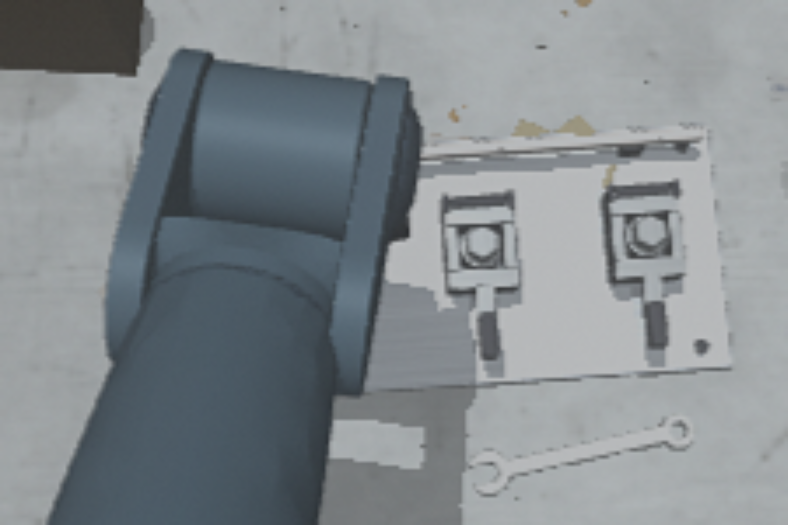

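Request:
apply_moves(
  series=[
    [[0,0.1,0,0,0,0,0],[0,0.2,0,0,0,0,0],[0,0.3,0,0,0,0,0],[0,0.4,0,0,0,0,0],[0,0.5,0,0,0,0,0]],
  ],
)

```text
time_s: 5.8
ee_pos: [0.567, 0.0247, 0.0298]
ee_rot: [-1.243, 1.187, 1.243]
wrist_force: [-0.5, -1.0, 0.5]
opening: -0.0001
```

Request:
apply_moves(
  series=[
    [[0,0.07,0,0,0,0,0],[0,0.14,0,0,0,0,0],[0,0.2,0,0,0,0,0]],
  ],
)

```text
time_s: 6.1
ee_pos: [0.567, 0.0247, 0.0278]
ee_rot: [-1.243, 1.187, 1.243]
wrist_force: [0.8, 0.3, -0.3]
opening: 0.0
```

Request:
apply_moves(
  series=[
    [[0,0.07,0,0,0,0,0],[0,0.14,0,0,0,0,0]],
  ],
)

```text
time_s: 6.3
ee_pos: [0.567, 0.0247, 0.0264]
ee_rot: [-1.243, 1.187, 1.243]
wrist_force: [-0.8, -0.2, 0.0]
opening: 0.0
```

Request:
apply_moves(
  series=[
    [[0,0.07,0,0,0,0,0],[0,0.14,0,0,0,0,0]],
  ],
)

```text
time_s: 6.5
ee_pos: [0.567, 0.0247, 0.025]
ee_rot: [-1.243, 1.187, 1.243]
wrist_force: [-0.8, -0.8, -0.7]
opening: 0.0
```

```bash
python3 - <<'E'
from h import *
s=r.sense();print(s["ee_pos"],s["wrist_force"])
i=r.get_image("side");c=i[130:215,280:350]
c=cv2.convertScaleAbs(c,alpha=1.8,beta=-30)
cv2.imwrite("pics/s8.png",cv2.resize(c,None,fx=7,fy=7,interpolation=cv2.INTER_NEAREST))
E
```

```text
[0.56703458 0.02471872 0.02500805] [-0.81863417 -0.75626606 -0.68792581]
```

View pics/s8.png

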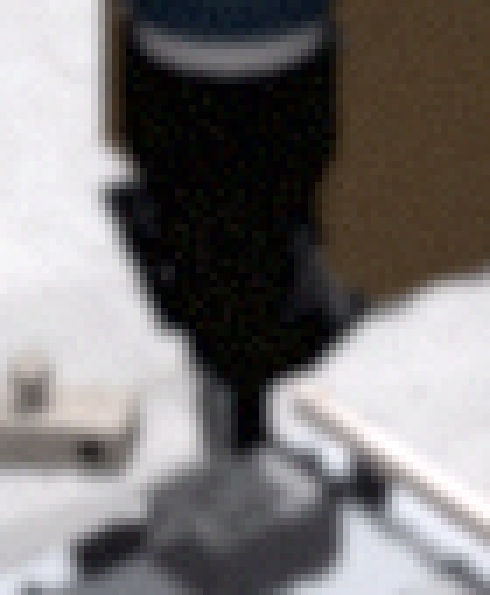

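Request:
apply_moves(
  series=[
    [[0,0.05,0,0,0,0,0],[0,0.1,0,0,0,0,0]],
  ],
)

```text
time_s: 6.75
ee_pos: [0.5671, 0.0247, 0.0241]
ee_rot: [-1.243, 1.187, 1.243]
wrist_force: [-0.7, -0.7, 0.3]
opening: -0.0001
```

Request:
apply_moves(
  series=[
    [[0,0.05,0,0,0,0,0],[0,0.1,0,0,0,0,0]],
  ],
)

```text
time_s: 6.95
ee_pos: [0.567, 0.0247, 0.023]
ee_rot: [-1.243, 1.187, 1.243]
wrist_force: [-0.4, 0.5, -0.3]
opening: 0.0003
```

Request:
apply_moves(
  series=[
    [[0,0.05,0,0,0,0,0],[0,0.1,0,0,0,0,0]],
  ],
)

```text
time_s: 7.15
ee_pos: [0.567, 0.0247, 0.022]
ee_rot: [-1.243, 1.187, 1.243]
wrist_force: [0.1, 0.1, -0.3]
opening: -0.0002
```

```bash
cat > look.py <<'E'
from h import *
import sys
s=r.sense();print(s["time_s"],s["ee_pos"],s["wrist_force"])
i=r.get_image("side");c=i[175:220,285:345]
c=cv2.convertScaleAbs(c,alpha=2.2,beta=-20)
cv2.imwrite(sys.argv[1],cv2.resize(c,None,fx=12,fy=12,interpolation=cv2.INTER_CUBIC))
E
python3 look.py pics/s9.png
```

```text
7.15 [0.56702339 0.02469576 0.02203084] [ 0.10751133  0.06199553 -0.34515922]
```

View pics/s9.png

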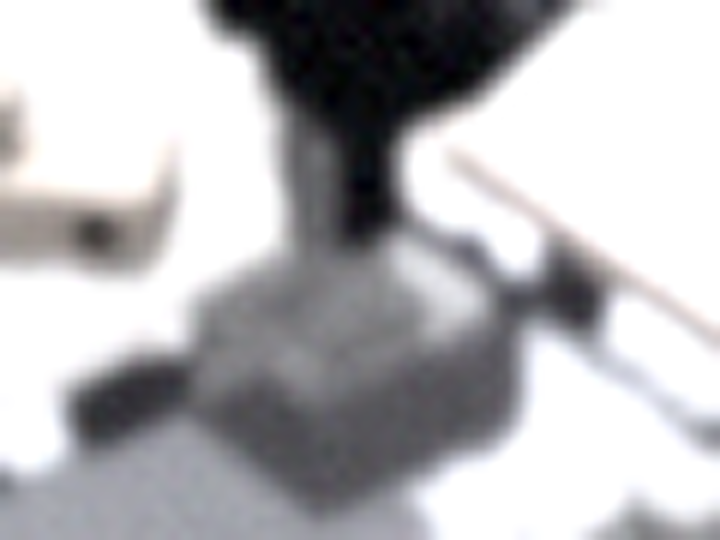

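Request:
apply_moves(
  series=[
    [[0,0.05,0,0,0,0,0],[0,0.1,0,0,0,0,0]],
  ],
)

```text
time_s: 7.4
ee_pos: [0.5671, 0.0247, 0.0213]
ee_rot: [-1.243, 1.187, 1.243]
wrist_force: [-1.0, -0.1, 2.0]
opening: 0.0003
```

Request:
apply_moves(
  series=[
    [[0,0.05,0,0,0,0,0],[0,0.1,0,0,0,0,0]],
  ],
)

```text
time_s: 7.6
ee_pos: [0.5671, 0.0247, 0.0202]
ee_rot: [-1.243, 1.187, 1.243]
wrist_force: [-2.4, 0.4, 1.0]
opening: -0.0001
```

```bash
python3 look.py pics/s10.png; sed -i 's/^import sys/import sys/' look.py
```

```text
7.6 [0.56708589 0.0247186  0.02018141] [-2.38313604  0.3542706   0.9996319 ]
```

View pics/s10.png

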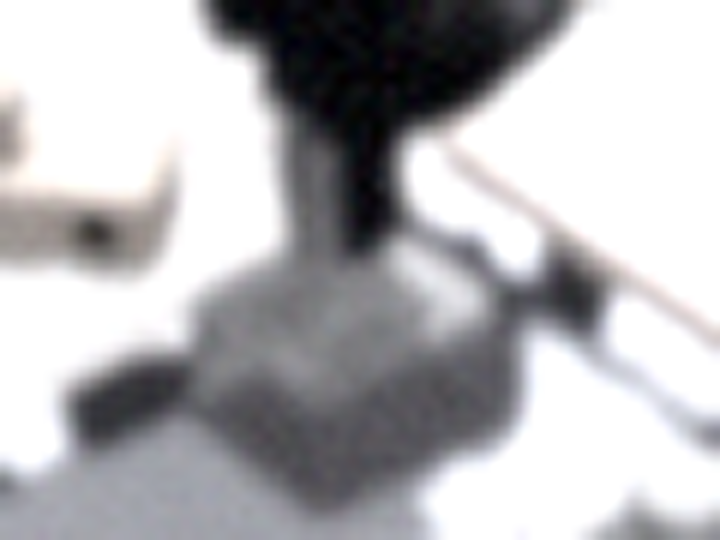

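Request:
apply_moves(
  series=[
    [[0,0.0,0,0,0,0,0],[0,0.0,0,0,0,0,0]],
  ],
)

```text
time_s: 7.85
ee_pos: [0.567, 0.0247, 0.0201]
ee_rot: [-1.243, 1.187, 1.243]
wrist_force: [-0.5, -0.3, 1.4]
opening: -0.0002
```

Request:
apply_moves(
  series=[
    [[0,0.05,0,0,0,0,0],[0,0.1,0,0,0,0,0]],
  ],
)

```text
time_s: 8.05
ee_pos: [0.5671, 0.0247, 0.0191]
ee_rot: [-1.243, 1.187, 1.243]
wrist_force: [-1.0, 0.9, 2.2]
opening: -0.0002
```

Request:
apply_moves(
  series=[
    [[0,0.05,0,0,0,0,0],[0,0.1,0,0,0,0,0]],
  ],
)

```text
time_s: 8.25
ee_pos: [0.5671, 0.0247, 0.018]
ee_rot: [-1.243, 1.187, 1.243]
wrist_force: [-0.4, -0.7, 2.4]
opening: 0.0001
```

```bash
python3 look.py pics/s11.png
```

```text
8.25 [0.56706977 0.02469414 0.01802834] [-0.41916712 -0.68667811  2.39395387]
```

View pics/s11.png

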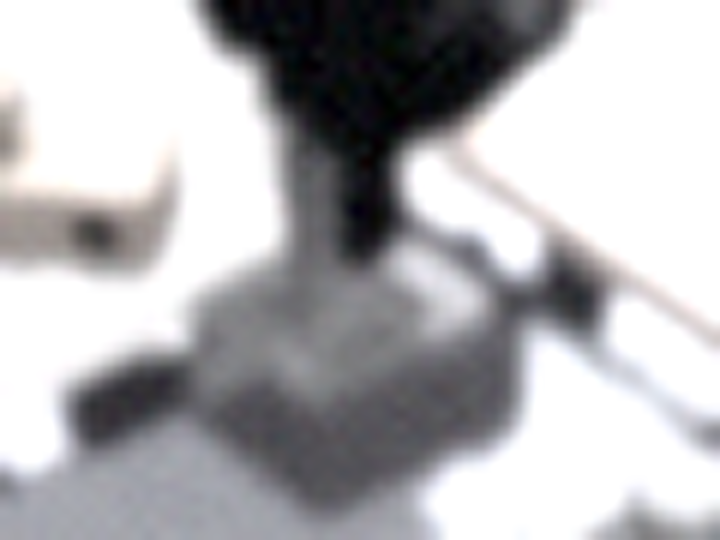

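Request:
apply_moves(
  series=[
    [[0,0.05,0,0,0,0,0],[0,0.1,0,0,0,0,0]],
  ],
)

```text
time_s: 8.5
ee_pos: [0.567, 0.0247, 0.017]
ee_rot: [-1.243, 1.187, 1.243]
wrist_force: [-0.7, 0.4, 1.5]
opening: 0.0004
```

Request:
apply_moves(
  series=[
    [[0,0.04,0,0,0,0,0],[0,0.08,0,0,0,0,0]],
  ],
)

```text
time_s: 8.7
ee_pos: [0.5671, 0.0247, 0.0163]
ee_rot: [-1.243, 1.187, 1.243]
wrist_force: [-1.1, 0.3, 2.2]
opening: -0.0002
```

Request:
apply_moves(
  series=[
    [[0,0.04,0,0,0,0,0],[0,0.08,0,0,0,0,0]],
  ],
)

```text
time_s: 8.9
ee_pos: [0.5671, 0.0247, 0.0155]
ee_rot: [-1.243, 1.187, 1.243]
wrist_force: [-3.1, 1.0, 4.3]
opening: -0.0003
```

Request:
apply_moves(
  series=[
    [[0,0.03,0,0,0,0,0],[0,0.05,0,0,0,0,0]],
  ],
)

```text
time_s: 9.1
ee_pos: [0.5671, 0.0247, 0.0155]
ee_rot: [-1.243, 1.187, 1.243]
wrist_force: [-2.7, 0.1, 7.0]
opening: 0.0
```

Request:
apply_moves(
  series=[
    [[0,-2,0,0,0,0,0],[0,-6,0,0,0,0,0],[0,-10,0,0,0,0,0],[0,-10,0,0,0,0,0]],
  ],
)

```text
time_s: 9.5
ee_pos: [0.5714, 0.0241, 0.1213]
ee_rot: [-1.25, 1.18, 1.234]
wrist_force: [0.2, 0.8, 0.4]
opening: -0.0003
```

```bash
python3 - <<'E'
from h import *
s=r.sense();print(s["ee_pos"],s["qpos"])
R=ori(45);x=R.apply([1,0,0]);tab=np.array([.5067,.0224,.046])
tip=tab-.08*x+.019*x; print(x,tip, rel(tip+.0375*x,R), rel(tip-[0,0,.0375],R))
E
```

```text
[0.5714356  0.02410668 0.12132132] [-1.56008939e-01  1.33393495e-01  1.82558724e+00  6.63164243e-06
  1.17063147e+00 -1.77326281e+00]
[ 0.7063506   0.0326929  -0.70710678] [0.46361261 0.02040573 0.08913351] (array([5.77, 8.2 , 0.14]), array([  0.07,  -0.13, -44.33])) (array([ 6.84, 10.87,  0.15]), array([  0.07,  -0.13, -44.33]))
```

Request:
apply_moves(
  series=[
    [[0.5,0,10,0.14,0,0,-44.3],[0.5,0,10,0.14,0,0,-44.3],[0.5,0,10,0.14,0,0,-44.3],[0.5,0,10,0.14,0,0,-44.3],[0.5,0,10,0.14,0,0,-44.3],[0.5,0,10,0.14,0,0,-44.3],[0.5,0,10,0.14,0,0,-44.3]],
  ],
)

```text
time_s: 10.2
ee_pos: [0.4969, 0.0227, 0.1196]
ee_rot: [-1.492, 0.606, 0.673]
wrist_force: [-1.1, 1.4, -2.0]
opening: 0.0425
```

```bash
python3 - <<'E'
from h import *
s=r.sense();print(s["time_s"],s["ee_pos"],s["qpos"],s["opening"])
p=s["ee_pos"];x=Ro.from_rotvec(s["ee_rot"]).apply([1,0,0]);print(x)
P=[p,p-.0375*x,p+np.array([0,0,.0375])]
print(proj("side",P),proj("top",P))
i=r.get_image("side");c=i[120:240,230:370]
c=cv2.convertScaleAbs(c,alpha=2.2,beta=-20)
cv2.imwrite("pics/s12.png",cv2.resize(c,None,fx=5,fy=5,interpolation=cv2.INTER_CUBIC))
i=r.get_image("top");c=i[150:270,220:360]
cv2.imwrite("pics/t12.png",cv2.resize(cv2.convertScaleAbs(c,alpha=1.5),None,fx=5,fy=5))
E
```

```text
10.2 [0.49691816 0.02273569 0.11960869] [-0.3424462  -0.52047121  2.53822344  0.59518095  0.48107278 -2.40033335] 0.042492010475043154
[ 0.68411879  0.03154356 -0.72868819]
[[290.3417249  184.99775461]
 [280.97553329 179.24798798]
 [289.62188028 171.9038979 ]] [[289.11540563 219.23691091]
 [289.04338008 229.88127243]
 [288.08296781 216.81951936]]
```

View pics/s12.png

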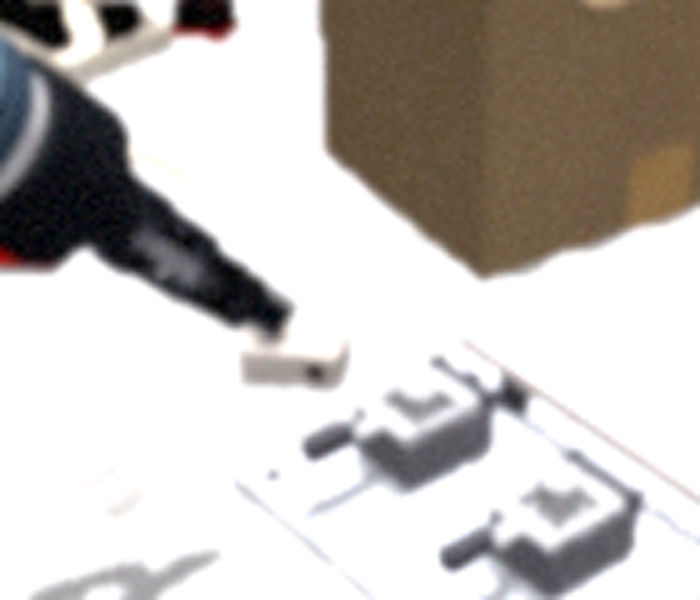

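View pics/t12.png

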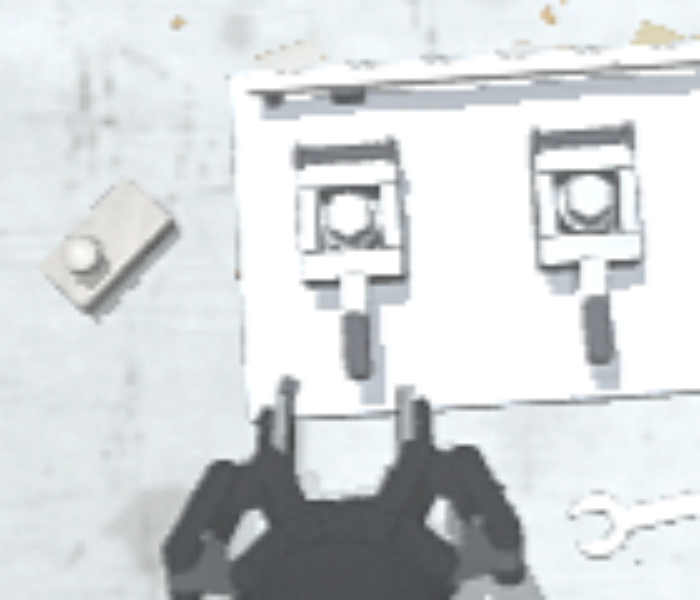

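```bash
python3 - <<'E'
from h import *
from scipy.optimize import least_squares
s=r.sense();p=np.array(s["ee_pos"]);R=Ro.from_rotvec(s["ee_rot"])
def tri(t,sd):
    f=lambda q:np.r_[(proj("top",[q])-t).ravel(),(proj("side",[q])-sd).ravel()]
    o=least_squares(f,p);return o.x,o.fun.round(2)
T=lambda u,v:(220+(u+.5)/5-.5,150+(v+.5)/5-.5)
S=lambda u,v:(230+(u+.5)/5-.5,120+(v+.5)/5-.5)
for t,sd in((T(290,380),S(288,306)),(T(405,390),S(272,333))):
    q,e=tri(t,sd);print(q.round(4),e,"tool frame mm",(R.inv().apply(q-p)*1000).round(1),"world",((q-p)*1000).round(1))
i=r.get_image("side");c=i[160:200,260:300]
cv2.imwrite("pics/s13.png",cv2.resize(cv2.convertScaleAbs(c,alpha=2.5),None,fx=14,fy=14,interpolation=cv2.INTER_CUBIC))
E
```

```text
[0.49   0.0438 0.1216] [ 1.52 -3.07 -3.94  0.64] tool frame mm [-5.6  2.2 20.9] world [-6.4 20.6  2.6]
[4.723e-01 1.000e-04 1.395e-01] [-0.98  1.97  2.46 -0.4 ] tool frame mm [-32.1   4.3 -21.9] world [-24.  -23.1  20.5]
```

View pics/s13.png

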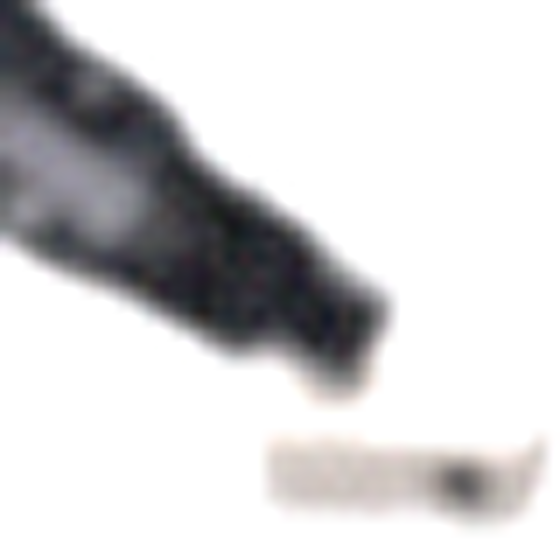

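```bash
python3 - <<'E'
from h import *
from scipy.optimize import least_squares
s=r.sense();p=np.array(s["ee_pos"]);R=Ro.from_rotvec(s["ee_rot"])
t=(220+405.5/5-.5,150+392.5/5-.5)
for sd in ((285.7,184.8),(287,181.5),(284,188)):
    f=lambda q:np.r_[(proj("top",[q])-t).ravel(),(proj("side",[q])-sd).ravel()]
    o=least_squares(f,p);q=o.x;print(q.round(4),o.fun.round(2),(R.inv().apply(q-p)*1000).round(1),((q-p)*1000).round(1))
for d in(0,.03,.0375):
    P=R.apply([[-d,0,-.021],[-d,0,.021]])+p;print(d,proj("side",P).round(1).tolist(),proj("top",P).round(1).tolist())
E
```

```text
[ 0.4731 -0.001   0.1432] [-0.49  0.99  1.23 -0.2 ] [-34.3   1.3 -23.2] [-23.3 -24.3  24.1]
[ 0.4738 -0.0022  0.1522] [-0.09  0.18  0.22 -0.04] [-40.5  -5.3 -24.3] [-22.6 -25.4  33.1]
[4.721e-01 3.000e-04 1.344e-01] [-0.98  1.96  2.44 -0.4 ] [-28.5   8.  -21.8] [-24.3 -23.   15.3]
0 [[295.2, 188.9], [285.1, 181.5]] [[298.8, 218.9], [279.0, 220.1]]
0.03 [[287.8, 184.4], [277.6, 176.9]] [[299.0, 227.3], [278.7, 228.6]]
0.0375 [[285.9, 183.2], [275.7, 175.7]] [[299.0, 229.5], [278.6, 230.8]]
```

```bash
cat >> h.py <<'E'
TAB=np.array([.5067,.0224,.046]);HIN=np.array([*(TAB[:2]+.09*BX[:2]),.043]);D=.0575
def grasp(el0,th=0,up=0):
    th=np.radians(th)
    # rotate about bed y through the hinge, front up: positive rotation about +BY maps -x -> +z
    Q=Ro.from_rotvec(BY*th)
    R=Q*ori(el0);t=HIN+Q.apply(TAB-HIN)
    return t+D*R.apply([1,0,0])+[0,0,up],R
E
python3 - <<'E'
from h import *
for th in(0,30,60):print(grasp(58,th)[0].round(4),grasp(58,th)[1].as_matrix()[:,0].round(3))
print(rel(*grasp(58,0,.06)),rel(*grasp(58,0,0)))
E
```

```text
[ 0.5371  0.0238 -0.0028] [ 0.529  0.025 -0.848]
[0.5222 0.0231 0.0331] [ 0.035  0.002 -0.999]
[0.5273 0.0234 0.0717] [-0.469 -0.022 -0.883]
(array([ 7.3 ,  1.25, -0.14]), array([-1.000e-02,  6.000e-02,  1.109e+01])) (array([11.68,  5.35, -0.15]), array([-1.000e-02,  6.000e-02,  1.109e+01]))
```

Request:
apply_moves(
  series=[
    [[0.5,7.3,1.25,-0.14,0,0,11.1],[0.5,7.3,1.25,-0.14,0,0,11.1],[0.5,7.3,1.25,-0.14,0,0,11.1],[0.5,7.3,1.25,-0.14,0,0,11.1],[0.5,7.3,1.25,-0.14,0,0,11.1]],
  ],
)

```text
time_s: 10.85
ee_pos: [0.5379, 0.0236, 0.0591]
ee_rot: [-1.447, 0.755, 0.822]
wrist_force: [-0.4, -0.6, 0.5]
opening: 0.0427
```

```bash
python3 - <<'E'
from h import *
s=r.sense();print(s["time_s"],s["ee_pos"],s["qpos"],s["opening"],s["wrist_force"])
print(rel(*grasp(58,0,.06)),rel(*grasp(58,0,0)))
i=r.get_image("side");c=i[140:240,250:370]
cv2.imwrite("pics/s14.png",cv2.resize(cv2.convertScaleAbs(c,alpha=1.8),None,fx=5,fy=5,interpolation=cv2.INTER_CUBIC))
i=r.get_image("top");c=i[150:270,220:360]
cv2.imwrite("pics/t14.png",cv2.resize(cv2.convertScaleAbs(c,alpha=1.5),None,fx=5,fy=5))
E
```

```text
10.85 [0.53786543 0.02360769 0.05910686] [-0.25573365 -0.14253573  2.33044686  0.38164103  0.4402131  -2.17707284] 0.042680626041469834 [-0.39728178 -0.55656564  0.51247857]
(array([0.12, 0.16, 0.02]), array([0.02, 0.01, 0.22])) (array([5.2 , 3.36, 0.02]), array([0.02, 0.01, 0.22]))
```

View pics/s14.png

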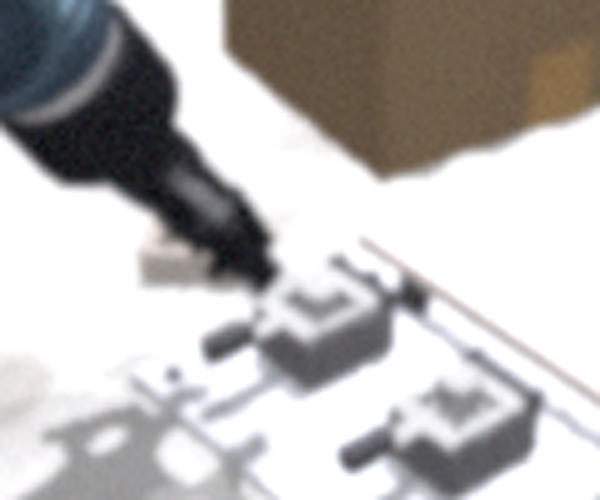

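View pics/t14.png

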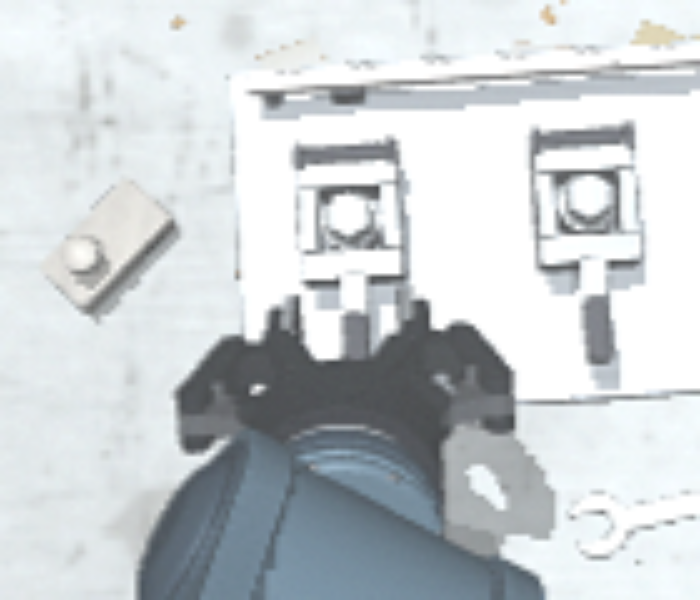

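Request:
apply_moves(
  series=[
    [[0.5,1.5,1,0.02,0,0,0],[0.5,3,2,0.02,0,0,0],[0.5,4.2,2.7,0.02,0,0,0.2],[0.5,5.2,3.36,0.02,0,0,0.2],[0.5,5.2,3.36,0.02,0,0,0.2],[0.5,5.2,3.36,0.02,0,0,0.2]],
  ],
)

```text
time_s: 11.55
ee_pos: [0.5381, 0.0233, -0.0016]
ee_rot: [-1.447, 0.757, 0.822]
wrist_force: [-0.6, 0.1, 0.3]
opening: 0.0425
```

```bash
python3 - <<'E'
from h import *
s=r.sense();print(s["time_s"],s["ee_pos"],s["qpos"],s["opening"],s["wrist_force"])
print(rel(*grasp(58,0,0)))
i=r.get_image("side");c=i[140:240,250:370]
cv2.imwrite("pics/s15.png",cv2.resize(cv2.convertScaleAbs(c,alpha=1.8),None,fx=5,fy=5,interpolation=cv2.INTER_CUBIC))
i=r.get_image("top");c=i[150:270,220:360]
cv2.imwrite("pics/t15.png",cv2.resize(cv2.convertScaleAbs(c,alpha=1.5),None,fx=5,fy=5))
E
```

```text
11.55 [ 0.53806867  0.02329295 -0.00162519] [-0.2554709   0.02287336  2.32987324  0.57486333  0.29365088 -2.38374265] 0.04248290972758355 [-0.61600782  0.06072589  0.25058476]
(array([0.05, 0.14, 0.06]), array([ 0.01, -0.04,  0.13]))
```

View pics/s15.png

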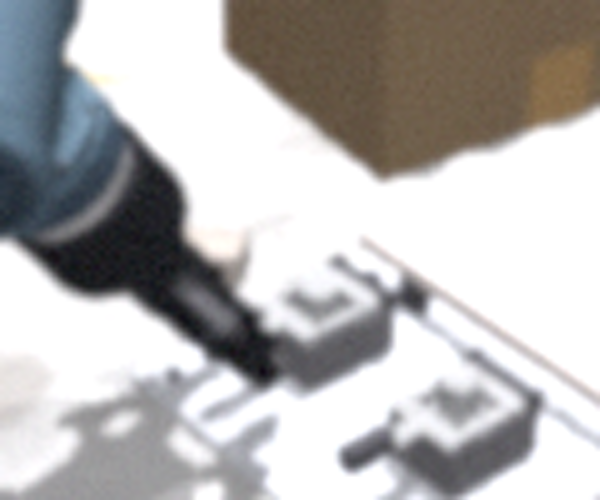

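View pics/t15.png

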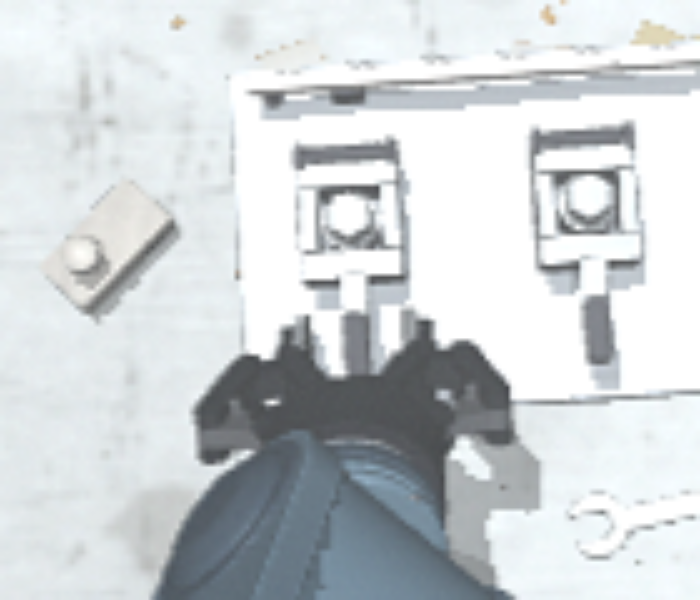

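Request:
apply_moves(
  series=[
    [[0.1,0,0,0,0,0,0],[0,0,0,0,0,0,0],[0,0,0,0,0,0,0],[0,0,0,0,0,0,0],[0,0,0,0,0,0,0],[0,0,0,0,0,0,0]],
  ],
)

```text
time_s: 12.25
ee_pos: [0.5381, 0.0234, -0.0024]
ee_rot: [-1.447, 0.757, 0.824]
wrist_force: [-6.4, -1.9, 8.3]
opening: 0.0112
```

```bash
python3 - <<'E'
from h import *
s=r.sense();print(s["time_s"],s["ee_pos"],s["qpos"],s["opening"],s["wrist_force"])
i=r.get_image("top");c=i[150:270,220:360]
cv2.imwrite("pics/t16.png",cv2.resize(cv2.convertScaleAbs(c,alpha=1.5),None,fx=5,fy=5))
for th in range(5,65,5): print(th,*rel(*grasp(58,th),*grasp(58,0)))
E
```

```text
12.25 [ 0.5380624   0.02342223 -0.00243126] [-0.25523125  0.02540414  2.32897358  0.57538282  0.29340963 -2.38493553] 0.01117268105892443 [-6.43305609 -1.91591774  8.32011684]
5 [-0.65  0.03  0.  ] [-0. -0.  5.]
10 [-1.31  0.01 -0.  ] [-0.  0. 10.]
15 [-1.96 -0.07 -0.  ] [ 0. -0. 15.]
20 [-2.6 -0.2 -0. ] [ 0.  0. 20.]
25 [-3.23 -0.39 -0.  ] [ 0.  0. 25.]
30 [-3.83 -0.64  0.  ] [ 0. -0. 30.]
35 [-4.42 -0.93  0.  ] [-0. -0. 35.]
40 [-4.97 -1.28  0.  ] [-0. -0. 40.]
45 [-5.5  -1.68  0.  ] [ 0.  0. 45.]
50 [-5.98 -2.11 -0.  ] [-0.  0. 50.]
55 [-6.43 -2.59 -0.  ] [ 0.  0. 55.]
60 [-6.84 -3.11 -0.  ] [ 0.  0. 60.]
```

View pics/t16.png

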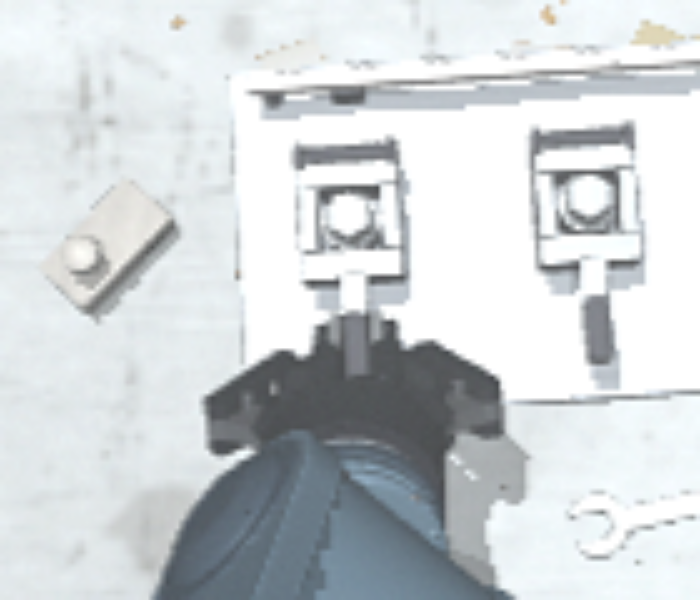

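Request:
apply_moves(
  series=[
    [[0,-0.33,0.02,0,0,0,2.5],[0,-0.65,0.03,0,0,0,5],[0,-0.98,0.02,0,0,0,7.5],[0,-1.31,0.01,0,0,0,10],[0,-1.63,-0.03,0,0,0,12.5],[0,-1.96,-0.07,0,0,0,15],[0,-1.96,-0.07,0,0,0,15]],
  ],
)

```text
time_s: 13.0
ee_pos: [0.5281, 0.023, 0.0144]
ee_rot: [-1.364, 0.961, 1.025]
wrist_force: [-3.1, -0.7, 2.6]
opening: 0.011
```

```bash
python3 - <<'E'
from h import *
for th in range(20,41,5): print(th,*rel(*grasp(58,th),*grasp(58,15)))
for th in range(45,66,5): print(th,*rel(*grasp(58,th),*grasp(58,40)))
E
```

```text
20 [-0.65  0.03 -0.  ] [-0.  0.  5.]
25 [-1.31  0.01 -0.  ] [ 0.  0. 10.]
30 [-1.96 -0.07  0.  ] [ 0.  0. 15.]
35 [-2.6 -0.2  0. ] [-0. -0. 20.]
40 [-3.23 -0.39  0.  ] [-0. -0. 25.]
45 [-0.65  0.03  0.  ] [0. 0. 5.]
50 [-1.31  0.01 -0.  ] [ 0.  0. 10.]
55 [-1.96 -0.07 -0.  ] [ 0.  0. 15.]
60 [-2.6 -0.2 -0. ] [ 0.  0. 20.]
65 [-3.23 -0.39  0.  ] [ 0. -0. 25.]
```

Request:
apply_moves(
  series=[
    [[0,-0.33,0.02,0,0,0,2.5],[0,-0.65,0.03,0,0,0,5],[0,-0.98,0.02,0,0,0,7.5],[0,-1.31,0.01,0,0,0,10],[0,-1.63,-0.03,0,0,0,12.5],[0,-1.96,-0.07,0,0,0,15],[0,-2.28,-0.13,0,0,0,17.5],[0,-2.6,-0.2,0,0,0,20],[0,-2.92,-0.29,0,0,0,22.5],[0,-3.23,-0.39,0,0,0,25],[0,-3.23,-0.39,0,0,0,25]],
  ],
)

```text
time_s: 14.1
ee_pos: [0.5227, 0.0228, 0.0468]
ee_rot: [-1.176, 1.293, 1.346]
wrist_force: [-3.7, 0.4, 5.8]
opening: 0.0108
```

```bash
python3 - <<'E'
from h import *
s=r.sense();print(s["time_s"],s["ee_pos"],s["qpos"],s["opening"],s["wrist_force"]);print(rel(*grasp(58,40)))
i=r.get_image("side");c=i[140:240,250:370]
cv2.imwrite("pics/s17.png",cv2.resize(cv2.convertScaleAbs(c,alpha=1.8),None,fx=5,fy=5,interpolation=cv2.INTER_CUBIC))
E
```

```text
14.1 [0.52265625 0.02278829 0.0467711 ] [-0.15704515  0.23295585  1.87163687 -0.03101516  1.17561615 -1.76082397] 0.010764160028294213 [-3.73504833  0.4188594   5.77936541]
(array([0.07, 0.09, 0.04]), array([ 0.04, -0.01, -0.1 ]))
```

View pics/s17.png

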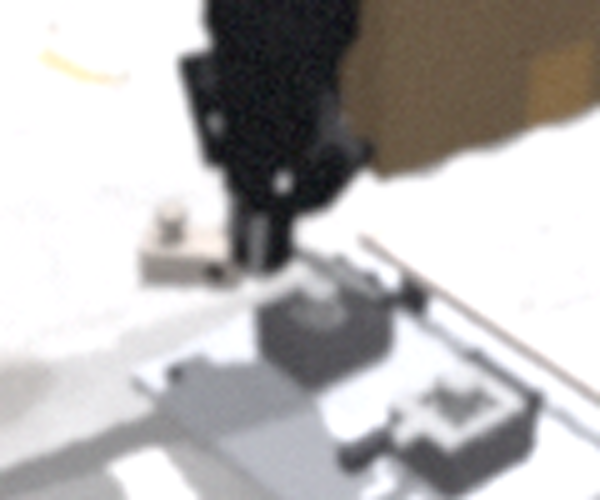

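Plate is lifting with the tab held (bolt visible at (320,315) under the raised plate). Continue to 60°.

Request:
apply_moves(
  series=[
    [[0,-0.33,0.02,0,0,0,2.5],[0,-0.65,0.03,0,0,0,5],[0,-0.98,0.02,0,0,0,7.5],[0,-1.31,0.01,0,0,0,10],[0,-1.63,-0.03,0,0,0,12.5],[0,-1.96,-0.07,0,0,0,15],[0,-2.28,-0.13,0,0,0,17.5],[0,-2.6,-0.2,0,0,0,20],[0,-2.6,-0.2,0,0,0,20],[0,-2.6,-0.2,0,0,0,20]],
  ],
)

```text
time_s: 15.15
ee_pos: [0.5285, 0.0232, 0.0723]
ee_rot: [-0.98, 1.547, 1.591]
wrist_force: [-0.9, 2.3, 5.9]
opening: 0.011
```

```bash
python3 - <<'E'
from h import *
s=r.sense();print(s["time_s"],s["ee_pos"],s["qpos"],s["opening"],s["wrist_force"]);print(rel(*grasp(58,60)))
P=[]
for th in (50,60,70):
    Q=Ro.from_rotvec(BY*np.radians(th));P+=[HIN+Q.apply(TAB-HIN+BX*.032+o*BY) for o in(-.023,.023)]
print(proj("side",P).round(1).tolist())
i=r.get_image("side");c=i[140:240,250:370]
cv2.imwrite("pics/s18.png",cv2.resize(cv2.convertScaleAbs(c,alpha=1.8),None,fx=6,fy=6,interpolation=cv2.INTER_CUBIC))
i=r.get_image("top");c=i[130:270,220:420]
cv2.imwrite("pics/t18.png",cv2.resize(cv2.convertScaleAbs(c,alpha=1.5),None,fx=4,fy=4))
E
```

```text
15.15 [0.52848433 0.02317131 0.07230147] [-0.12557065  0.44961575  1.60175973 -0.08038583  1.57227917 -1.7232814 ] 0.011008987851381106 [-0.93151473  2.26518199  5.90706471]
(array([0.11, 0.08, 0.02]), array([ 0.02, -0.01,  0.03]))
[[317.1, 189.9], [306.0, 182.1], [319.7, 186.9], [308.5, 179.3], [322.5, 184.4], [311.3, 176.8]]
```

View pics/s18.png

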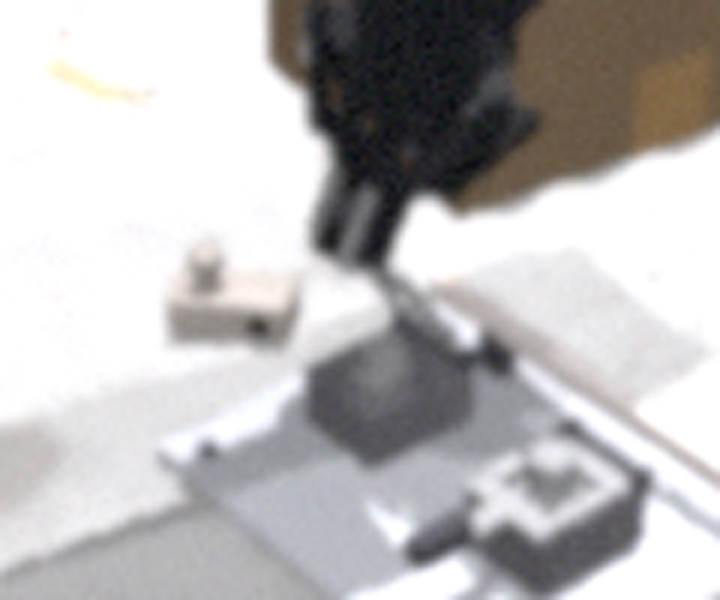

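View pics/t18.png

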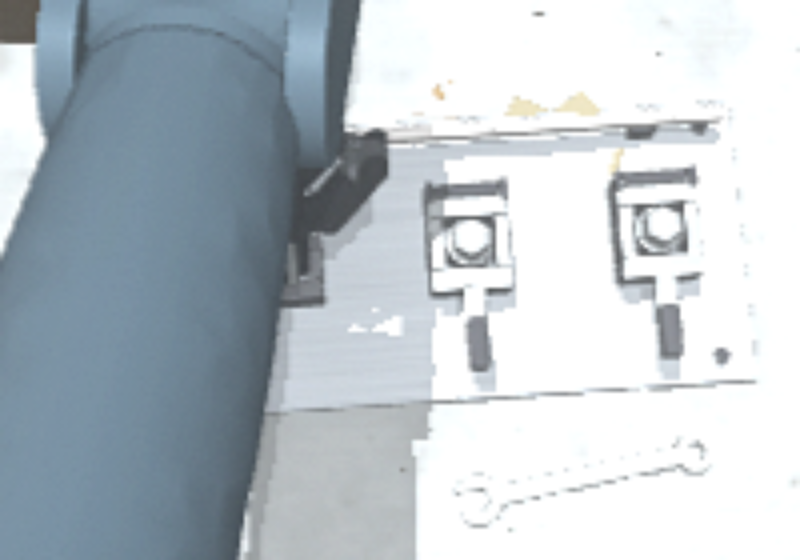

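```bash
python3 - <<'E'
from h import *
i=r.get_image("side");c=cv2.convertScaleAbs(i[170:215,290:350],alpha=1.8)
k=12;c=cv2.resize(c,None,fx=k,fy=k,interpolation=cv2.INTER_CUBIC)
for th,col in((50,(0,0,255)),(60,(0,200,0)),(70,(255,0,0))):
    Q=Ro.from_rotvec(BY*np.radians(th))
    P=[HIN+Q.apply([0,0,.002]+BX*-x+o*BY) for x,o in((0,-.023),(.058,-.023),(.058,-.006),(.075,-.006),(.075,.006),(.058,.006),(.058,.023),(0,.023))]
    q=((proj("side",P)-[290,170]+.5)*k).astype(int);cv2.polylines(c,[q],True,col,1)
cv2.imwrite("pics/s19.png",c)
E
```

```text
(no output)
```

View pics/s19.png

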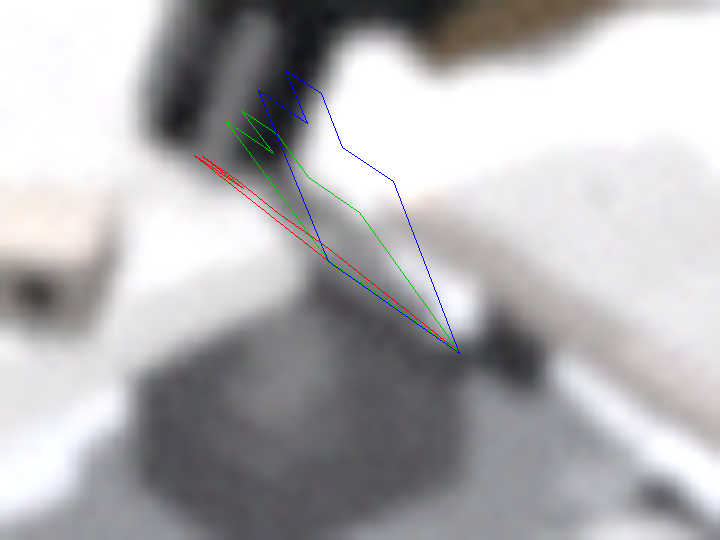

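```bash
python3 - <<'E'
from h import *
print(r.finish_job()); s=r.sense();print(s["time_s"],s["ee_pos"],s["opening"],s["wrist_force"])
E
```

```text
the job is handed in; nothing more can be done
None
the job is handed in; nothing more can be done
```

The left bolt is the loose one. I pressed it down, then lifted its locking plate to about 60° by the tab. I handed the job in at about 15.3 s, with the gripper still holding the plate open.

- **Pressing:** I tapped the left bolt first. It slid about 6 mm at roughly 2 N. It then reached its stop, where the force rose to 7 N, so I left the other two bolts alone.
- **Plate angle:** The tool turned 60° with the plate. An outline drawn over the side picture matches 60°, to within a few degrees by eye.
- **Grip:** The fingers stand 11.0 mm apart on the 12 mm tab, and the wrist force was about 6 N at the end.
- **Other plates and bystanders:** In the last pictures the middle and right plates are shut, and the gauge and spanner look unmoved. The bottle was outside those last close-ups, but the arm never went near it.

**Disagreement:** The fingertips are about 37 mm short of the reported TCP along the tool axis. I saw this in the pictures and again when I touched the bolt, and I allowed for it in the grasp. I did not find the cause.

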